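# Clear the cooler, unhook its spring catch and hold the lid up

## Robot

A 6-joint arm with a two-finger parallel gripper is mounted at the origin on the work surface. World frame = base frame: x ahead of the robot, y to its left, z up, the work surface at z = 0. Lengths are in m, angles in rad, forces in N, time in s.
With the tool pointing down it reaches from about 0.4 to 0.825 m from the base axis. Payload 7 kg.
Tool frame: the origin (TCP) lies midway between the tips of the shut fingers; the grasp point (between the pads) lies 19 mm behind it; z points along the fingers, x is the direction in which the jaws open and shut, and the axes are right-handed (so a half turn about z gives the same grasp; the last joint's range is limited). The gripper opens to 88 mm and grips with 3 to 60 N. Pads are 19 mm wide; open, the fingers measure 130 mm over their backs; the gripper's body (78 mm by 193 mm) begins 47 mm behind the grasp point.
Start: joints at [1.55, 0.359, 0.012, 0, -1.224, -0.288], TCP at [0.205, 0.643, 0.227] pointing down, gripper open.
Joint ranges: [-3.07, 3.07], [-1.43, 2.12], [-1.02, 1.25], [-3.03, 1.67], [-3.05, -0], [-3.03, 3.03]. Speed limits (rad/s): [2.39, 2.39, 3.01, 3.14, 3.14, 3.14].

## Interface

Orientations are given as [roll, pitch, yaw] about the fixed x, y, z axes, in that order (R = Rz(yaw) Ry(pitch) Rx(roll)).
In Python, from station import status, eyes, workorder gives the robot as it stands.
- The arm moves only by the shell command python3 -m jog 'ROWS' [OPENING] [FORCE]. ROWS is JSON, a list of rows, each a list of 6 numbers: the shift along the world's x, y, z in mm, then the turn, a rotation vector about the world's x, y, z in rad. A call has 1 to 12 rows; each row shifts and turns the pose as measured when the row begins; what a row does not reach is not made up. A row lasts 1/10 s, in which the tool goes at most 50 mm and 8.59 degrees, less where a joint would pass 70% of its speed; a pose out of reach is approached as far as the arm can. A call with a gripper value outside its range is refused whole. OPENING is the opening, from 0 (shut) to 1 (fully open), set as the call begins (- or left out, the last holds). The fingers move at their own pace and stop on an object; FORCE is the grip in N (left out, the last holds). Time passes only in rows, so rows that do not move let the fingers close. It gives the time, the measured TCP pose, the force and the opening at its end, in the units of the state.
- status.get_state(): the state, without advancing time (a new reading comes with each control period).
- eyes.grab_frame(name): name is "scene" or "side" or "wrist"; returns the picture (400x640x3 uint8, blue, green, red); there is no depth.
- eyes.calibration(name): a dict with "camera_matrix" (3x3 intrinsics, pixels), "cam_to_world" (4x4, takes a point from camera to world coordinates); the wrist camera has in their place "hand_eye" (4x4, takes a point from camera to tool coordinates, whose origin is the TCP and whose axes are the tool frame's). Camera axes: x right, y up, looking along -z (the intrinsics and any distortion apply to the point x, -y, -z); pixel columns grow to the right and rows downward; lengths in m; the calibration is good to about 2 mm. A picture is of the moment at which its call begins: read the wrist's pose just before it. calibration takes no time and is no camera call.
- workorder.job_done(): hands the job in, once; it reports no verdict.
The state is a dict: "t": time; "q": joint angles; "qd": joint speeds; "joint_efforts": joint torques, N m; "eef_pos": TCP position; "ee_rot": TCP orientation; "force": force on the tool from outside, world axes, zero at the start; "moment": the same for the moment, N m; "width": finger opening in m.
Only numpy, scipy, OpenCV 4.12 (cv2) and the standard library are available. Lean on these libraries where they do the work, as an engineer would, in place of code of your own. Each camera call takes 0.05 s, during which the arm holds its last target. There are 200 camera calls.

## Task

Someone is coming with ice for the cooler, so clear and open it: take the oblong olive dish off the lid and set it down gently, upright on the cart top, midway between the two skewer holders and parallel to them. Then pull the ball knob of the cooler's spring catch sideways until the hook is free, lift the lid by that knob until its front edge is at least a hand's breadth (100 mm) higher than when shut, and finish still holding it there by the knob alone. Leave the skewer holders and everything else on the cart where they are.

Things in the scene. Friction and masses are not known exactly. Their poses are not given: they have to be found in the camera images.
- table: The cart's grey laminate top, 1100 x 1200 mm, surface at height 0; the robot stands on it.
- cooler: Small cooler: grey box 200 (its x) x 270 (its y) x 147 mm high with a white hinged lid, flat top 180 mm above the cart. Full, does not slide. Origin: on the cart top under the middle of the long side with the hinge. x points level from the hinge side to the front (the side away from the robot, with the catch), y sideways along the front, z up.
- lid_hinge (a point): Point in the middle of the lid's hinge line, 147 mm above the cart top, straight above the cooler's origin. The hinge line runs along the cooler's y axis. The axes of this point turn with the lid.
- lid (a joint): Lid angle (rad): 0 shut, grows as the front edge rises, stop at 1.25. The lid weighs about 0.6 kg and falls shut when let go. Shut, it is held by the catch's hook; 0.5 rad lifts the front edge by just under 100 mm.
- catch (a joint): Sideways travel of the spring catch (m): 0 at rest (hooked), 0.016 at its stop; slides along the lid's front edge to the cooler's +y (the robot's left). The hook lies 8 mm under the striker on the box and is free at 0.009 and more. Spring 3 N at the start, 8 N at the stop, returns it when let go; fingers give a few mm under it, so pull to the stop. It rides on the lid.
- knob: Black ball knob of the catch, 26 mm in diameter, on an upright 10 mm stem, at the middle of the lid's front edge. Origin: the ball's centre, with the lid shut 38 mm above the lid's top, 213 mm from the hinge line along the cooler's x and 71 mm above it. It moves with the catch and the lid; its axes are those of the lid.
- lid_shell: The white lid itself, 205 x 278 x 33 mm, turning with joint lid. Origin: the middle of the hinge line, 33 mm below the lid's top when shut; axes as the cooler's when shut.
- dish: Empty white ceramic olive dish, an oblong boat with round ends and upright sides: 54 mm wide (its x), 150 mm long (its y), 32 mm high, wall 6 mm, about 0.22 kg. Origin: centre of its underside. It starts on the cooler's lid.
- holder_near: Stainless skewer holder, a folded rectangular channel with a row of five holes in its top: 44 mm (its x) by 100 mm (its y) by 55 mm high, loose, 0.6 kg. Origin: centre of its underside. This is the one nearer to the robot; its x axis points to the other holder.
- holder_far: The other, identical skewer holder, parallel to the first, 200 mm from it between centres, on the side away from the robot.
- spatula: Black hard silicone spatula, 260 mm long, 60 mm wide, lying flat beyond the work, towards the far edge of the cart top. Leave alone.
- mill: Wooden pepper mill, 54 mm in diameter and 160 mm high. Leave alone.
- mug: White ceramic mug, 80 mm in diameter and 85 mm high. Leave alone.
Things that resemble listed ones, but are neither listed nor needed, are in the scene too. What is meant by the dish is not yellow, and is the larger of those in its own colour.

How it is judged:
On the way, in this order (a step that is already met when the one before it is completed fails the run):
1. the dish stands released on the cart top, midway between the skewer holders and parallel to them, the lid still shut (x of dish in the frame of holder_near between 0.082 and 0.118 m and x of dish in the frame of holder_far between -0.118 and -0.082 m and y of dish in the frame of holder_near between -0.025 and 0.025 m and angle between the y axis of dish and the y axis of holder_near, either way round below 0.2 rad and height (world z) of dish below 0.006 m and angle between dish's own z axis and vertical below 0.1 rad and contact force between each of the arm, the fingers and dish below 0.1 N and linear speed of dish below 0.02 m/s and value of joint lid below 0.03 rad), for 0.2 s.
2. the catch is pulled sideways clear of its striker while the lid is still shut (value of joint catch above 0.009 m and value of joint lid below 0.03 rad), for 0.05 s.
At the end, for the whole second after the job is handed in: Lid held still at 0.47 rad or more by the fingers gripping the knob (over 2 N), nothing else touching the lid; dish upright at rest on the cart top, midway between the holders within 18 mm along their line and 25 mm across it, parallel within 0.2 rad (value of joint lid above 0.47 rad and velocity of joint lid between -0.05 and 0.05 rad/s and contact force between the fingers and knob above 2 N and contact force between lid_shell and anything else below 1 N and x of dish in the frame of holder_near between 0.082 and 0.118 m and x of dish in the frame of holder_far between -0.118 and -0.082 m and y of dish in the frame of holder_near between -0.025 and 0.025 m and angle between the y axis of dish and the y axis of holder_near, either way round below 0.2 rad and height (world z) of dish below 0.006 m and angle between dish's own z axis and vertical below 0.1 rad and linear speed of dish below 0.02 m/s); the arm keeps its last pose, push and grip.
It fails at once if a skewer holder is moved by more than 15 mm (distance of any of holder_near, holder_far from where it was at the start of the episode above 0.015 m).
It fails at once if the spatula, the pepper mill or the mug is moved by more than 25 mm (distance of any of spatula, mill, mug from where it was at the start of the episode above 0.025 m).
It fails at once if the dish is set down hard: it meets the cart top with more than 40 N (contact force between dish and table above 40 N).
It fails at once if the dish is tipped by more than 0.6 rad (angle between dish's own z axis and vertical above 0.6 rad).
It also fails if it takes over 56 s, if anything falls off the work surface, if the arm or the gripper's body presses on something with over 40 N, if the wrist force passes 120 N, or if a joint passes its speed limit or range.

## Working session

There is one attempt and no reset: what is moved stays moved. The work goes in short steps, Python scripts to look and compute and a shell command to move; the robot and the scene stay as the last step left them, time stands still between calls to the robot, and variables do not carry over. Pictures are saved under pics/ and viewed, about 8 in all and at most 12, crops included, and the job is handed in when it is done.

```bash
mkdir -p pics; python3 - <<'E'
from station import status, eyes
import cv2,numpy as np
s=status.get_state(); print(s)
for n in("scene","side","wrist"):
    cv2.imwrite(f"pics/{n}0.png",eyes.grab_frame(n)); c=eyes.calibration(n); print(n,{k:np.round(v,4).tolist() if not isinstance(v,str) else v for k,v in c.items()})
E
```

```text
{'t': 0.0, 'q': array([ 1.55006733e+00,  3.59377149e-01,  1.10640792e-02, -3.38780722e-04,
       -1.22406685e+00, -2.88100640e-01]), 'qd': array([ 1.39825511e-03,  2.20481476e-03, -6.91292947e-04, -7.70301482e-04,
        1.37186482e-03, -8.43313348e-05]), 'joint_efforts': array([ 9.08765778e-04, -5.82712841e+01,  2.93042529e+01,  6.99683368e+00,
        6.95352210e-03, -1.65289262e-04]), 'eef_pos': array([0.2050432 , 0.64260537, 0.22563329]), 'ee_rot': array([-3.14144801e+00, -1.60882028e-03, -1.87974146e+00]), 'force': array([ 0.77153985,  0.46463541, -0.19517685]), 'moment': array([ 0.01093002, -0.01581107, -0.00593801]), 'width': 0.08756480210432276}
scene {'camera_matrix': [[415.0163, 0.0, 318.9843], [0.0, 415.0163, 208.9457], [0.0, 0.0, 1.0]], 'cam_to_world': [[0.4012, -0.6583, 0.6369, 1.2164], [0.916, 0.2952, -0.2718, -0.3562], [-0.009, 0.6924, 0.7214, 0.8825], [0.0, 0.0, 0.0, 1.0]]}
side {'camera_matrix': [[414.1949, 0.0, 324.1623], [0.0, 414.1949, 195.5543], [0.0, 0.0, 1.0]], 'cam_to_world': [[0.994, 0.0581, -0.0927, 0.4661], [-0.1087, 0.6197, -0.7772, -0.9075], [0.0123, 0.7826, 0.6223, 0.8065], [0.0, 0.0, 0.0, 1.0]]}
wrist {'camera_matrix': [[320.5338, 0.0, 323.676], [0.0, 320.5338, 200.5298], [0.0, 0.0, 1.0]], 'hand_eye': [[1.0, 0.0008, -0.0017, 0.0002], [0.0003, -0.9669, -0.255, -0.0686], [-0.0018, 0.255, -0.9669, -0.1583], [0.0, 0.0, 0.0, 1.0]]}
```

View pics/scene0.png

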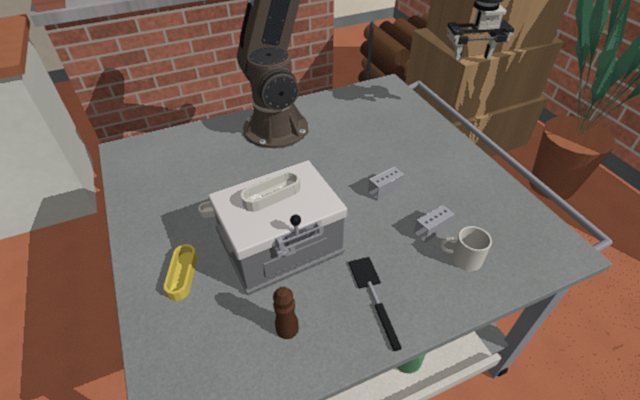

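View pics/side0.png

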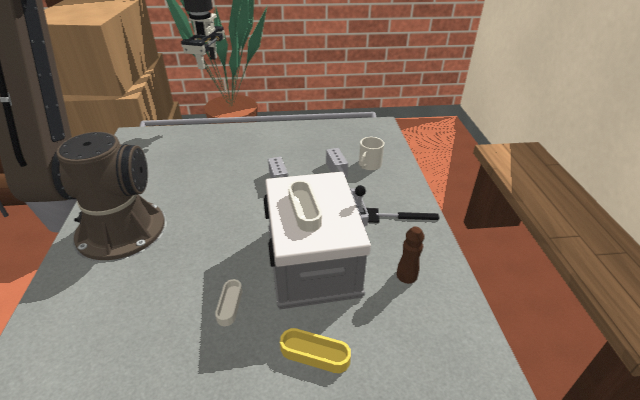

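```bash
cat > h.py <<'E'
from station import status, eyes
import cv2,numpy as np
from scipy.spatial.transform import Rotation as R
def pose(n):
    c=eyes.calibration(n); K=np.array(c["camera_matrix"])
    if n!="wrist": return K,np.array(c["cam_to_world"])
    s=status.get_state(); T=np.eye(4); T[:3,:3]=R.from_euler("xyz",s["ee_rot"]).as_matrix(); T[:3,3]=s["eef_pos"]
    return K,T@np.array(c["hand_eye"])
def ray(KT,p):
    K,T=KT; d=np.linalg.inv(K)@[p[0],p[1],1]; return T[:3,3],T[:3,:3]@(d*[1,-1,-1])
def onz(KT,p,z):
    o,d=ray(KT,p); return o+d*(z-o[2])/d[2]
def two(a,p,b,q):
    o,d=ray(a,p);o2,e=ray(b,q); k=np.linalg.lstsq(np.c_[d,-e],o2-o,rcond=None)[0]; A=o+d*k[0];B=o2+e*k[1]
    return (A+B)/2,np.linalg.norm(A-B)
E
python3 - <<'E'
from h import *
S=pose("scene");D=pose("side")
print("dish",[onz(S,p,.212).round(3) for p in((243,196),(299,182))],[onz(D,p,.212).round(3) for p in((296,186),(313,224))])
print("lid sc",[onz(S,p,.18).round(3) for p in((209,197),(317,166),(346,208),(238,247))])
print("lid sd",[onz(D,p,.18).round(3) for p in((266,180),(350,175),(369,246),(271,250))])
print("knob",two(S,(295,220),D,(360,191)))
print("hn",onz(S,(386,178),.055),onz(D,(278,166),.055)); print("hf",onz(S,(434,218),.055),onz(D,(337,157),.055))
a=cv2.imread("pics/scene0.png");b=cv2.imread("pics/side0.png")
r=lambda i,x,y,w,h:cv2.resize(i[y:y+h,x:x+w],None,fx=4,fy=4,interpolation=cv2.INTER_CUBIC)
cv2.imwrite("pics/c1.png",np.vstack([np.hstack([r(a,360,160,100,80),r(b,260,140,100,80)]),np.hstack([r(a,235,165,100,70),r(b,280,170,100,70)])]))
E
```

```text
dish [array([ 0.514, -0.247,  0.212]), array([ 0.523, -0.111,  0.212])] [array([ 0.492, -0.123,  0.212]), array([ 0.521, -0.259,  0.212])]
lid sc [array([ 0.45 , -0.318,  0.18 ]), array([ 0.452, -0.034,  0.18 ]), array([ 0.619, -0.032,  0.18 ]), array([ 0.629, -0.297,  0.18 ])]
lid sd [array([ 0.419, -0.048,  0.18 ]), array([ 0.636, -0.046,  0.18 ]), array([ 0.635, -0.304,  0.18 ]), array([ 0.429, -0.296,  0.18 ])]
knob (array([ 0.63851835, -0.1659864 ,  0.21889391]), np.float64(0.002143823393708405))
hn [0.45054846 0.18833842 0.055     ] [0.44771672 0.19568362 0.055     ]
hf [0.64379057 0.22515792 0.055     ] [0.64260211 0.23059666 0.055     ]
```

View pics/c1.png

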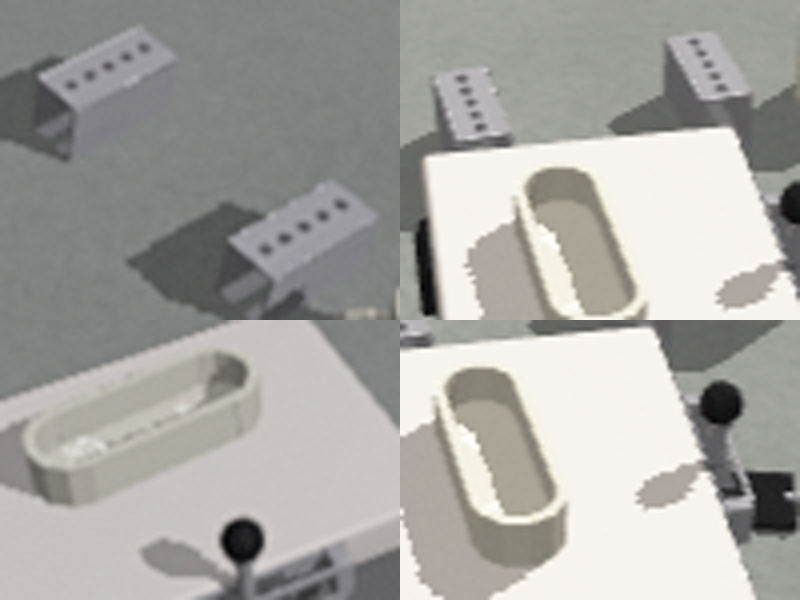

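```bash
python3 -m jog '[[29,-36,11,0,0,-0.09],[29,-36,11,0,0,-0.09],[29,-36,11,0,0,-0.09],[29,-36,11,0,0,-0.09],[29,-36,11,0,0,-0.09],[29,-36,11,0,0,-0.09],[29,-36,11,0,0,-0.09],[29,-36,11,0,0,-0.09],[29,-36,11,0,0,-0.09],[29,-36,11,0,0,-0.09],[29,-36,11,0,0,-0.09],[0,0,0,0,0,0]]' 1
python3 - <<'E'
from h import *
S=pose("scene");D=pose("side")
for nm,a,b,c,d in(("hn",(378,181),(396.2,171.8),(275.2,159.8),(280,171.8)),("hf",(426.2,222.5),(445.5,211.2),(333.5,150.5),(340.5,162))):
    for P,p,q in((S,a,b),(D,d,c)):
        u,v=onz(P,p,.055),onz(P,q,.055); print(nm,((u+v)/2).round(4),np.arctan2(*(v-u)[[1,0]]).round(3)-np.pi/2)
for P,p,q in((S,(241.7,197.5),(300.5,178)),(D,(312.5,220),(297.5,182))):
    u,v=onz(P,p,.212),onz(P,q,.212); print("dish",((u+v)/2).round(4),(v-u).round(3))
K,T=pose("wrist"); print(status.get_state()["eef_pos"])
cv2.imwrite("pics/w1.png",eyes.grab_frame("wrist")); np.save("w1.npy",T)
E
```

```text
t: 1.35
eef_pos: [0.5305, 0.2282, 0.3466]
ee_rot: [-3.139, -0.008, -2.907]
force: [0.4, -0.0, -0.7]
width: 0.0876
hn [0.4456 0.1953 0.055 ] 0.19020367320510334
hn [0.4463 0.1976 0.055 ] 0.19620367320510335
hf [0.6422 0.2326 0.055 ] 0.18720367320510345
hf [0.6431 0.2358 0.055 ] 0.19320367320510345
dish [ 0.5147 -0.1772  0.212 ] [-0.007  0.149  0.   ]
dish [ 0.5086 -0.1767  0.212 ] [-0.024  0.139  0.   ]
[0.53045389 0.22823181 0.34662243]
```

View pics/w1.png

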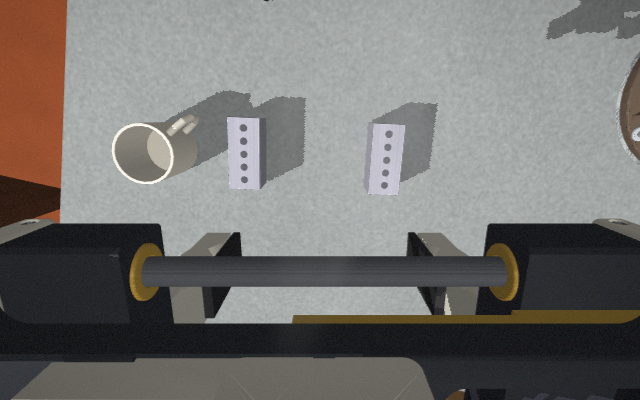

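```bash
python3 -m jog '[[-2,-44,1,0,0,-0.02],[-2,-44,1,0,0,-0.02],[-2,-44,1,0,0,-0.02],[-2,-44,1,0,0,-0.02],[-2,-44,1,0,0,-0.02],[-2,-44,1,0,0,-0.02],[-2,-44,1,0,0,-0.02],[-2,-44,1,0,0,-0.02],[0,0,0,0,0,0]]'
python3 - <<'E'
from h import *
K=pose("wrist")[0]; W=(K,np.load("w1.npy"))
for n,a,b in(("hn",(383,185),(388,133)),("hf",(244,180),(243,128))):
    u,v=onz(W,a,.055),onz(W,b,.055); print(n,((u+v)/2).round(4),(v-u).round(3))
s=status.get_state(); T=pose("wrist")[1]; print(s["eef_pos"],s["ee_rot"])
im=eyes.grab_frame("wrist"); cv2.imwrite("pics/w2.png",im); np.save("w2.npy",T)
E
```

```text
t: 2.3
eef_pos: [0.5072, -0.1266, 0.3483]
ee_rot: [-3.141, -0.017, -3.053]
force: [0.0, 1.1, -0.2]
width: 0.0878
hn [0.4459 0.1969 0.055 ] [ 0.014 -0.072  0.   ]
hf [0.6409 0.2361 0.055 ] [ 0.014 -0.071  0.   ]
[ 0.50715867 -0.12662311  0.34834586] [-3.14104629 -0.01650571 -3.05299113]
```

View pics/w2.png

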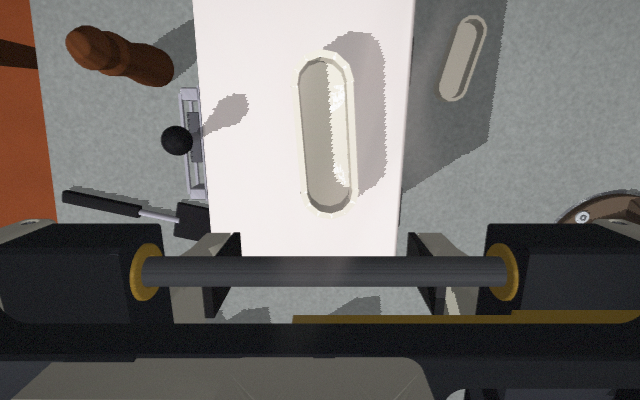

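```bash
python3 - <<'E'
from h import *
K=pose("wrist")[0]; W=(K,np.load("w2.npy"))
g=lambda p,z=.212:onz(W,p,z)[:2].round(4)
for p in((324,51),(332,217),(296,85),(303,190),(351,75),(358,190)): print(p,g(p))
u,v=g((332,217)),g((324,51)); print("mid",(u+v)/2,"yaw",np.arctan2(*(u-v)[::-1])-np.pi/2)
print("knob",g((177,140),.218), "lid front",g((194,0),.18),g((213,255),.18),"hinge",g((413,0),.18),g((397,255),.18))
E
```

```text
(324, 51) [ 0.5154 -0.2488]
(332, 217) [ 0.4947 -0.1027]
(296, 85) [ 0.5372 -0.2195]
(303, 190) [ 0.5244 -0.127 ]
(351, 75) [ 0.4905 -0.2319]
(358, 190) [ 0.4727 -0.1313]
mid [ 0.50505 -0.17575] yaw 0.14074696885476667
knob [ 0.6379 -0.164 ] lid front [ 0.6356 -0.2861] [ 0.6182 -0.0386] hinge [ 0.4385 -0.3047] [ 0.4164 -0.0548]
```

```bash
python3 -m jog '[[0,-25,-10,0,-0.016,0.05],[0,-25,-30,0,0,0],[0,0,-30,0,0,0],[0,0,-30,0,0,0],[0,0,-20,0,0,0],[0,0,0,0,0,0]]'

```

```text
t: 2.95
eef_pos: [0.5077, -0.1685, 0.2231]
ee_rot: [3.141, 0.001, -2.989]
force: [-0.3, 0.4, 0.1]
width: 0.0878
```

```bash
python3 -m jog '[[-2,-7,-20,0,0,-0.005],[0,0,-16,0,0,0],[0,0,-3,0,0,0]]' && python3 -m jog '[[0,0,0,0,0,0],[0,0,0,0,0,0],[0,0,0,0,0,0],[0,0,0,0,0,0],[0,0,0,0,0,0],[0,0,0,0,0,0]]' 0.3 15
```

```text
t: 3.25
eef_pos: [0.5079, -0.1721, 0.1858]
ee_rot: [-3.141, 0.004, -2.987]
force: [0.3, 0.6, -0.2]
width: 0.0872
t: 3.85
eef_pos: [0.5102, -0.1703, 0.1901]
ee_rot: [-3.14, 0.008, -2.984]
force: [0.6, -0.8, -1.7]
width: 0.0541
```

```bash
python3 -m jog '[[0,0,15,0,0,0],[0,0,25,0,0,0],[3,20,15,0,0,0.01],[4,40,5,0,0,0.01],[4,44,0,0,0,0.01],[4,44,0,0,0,0],[4,44,0,0,0,0],[4,44,0,0,0,0],[4,44,0,0,0,0],[4,44,0,0,0,0],[4,40,0,0,0,0],[0,20,0,0,0,0]]' - 20
python3 -m jog '[[0,0,0,0,0,0]]'
```

```text
t: 5.05
eef_pos: [0.5414, 0.2254, 0.2502]
ee_rot: [3.14, 0.005, -2.962]
force: [-0.1, -1.1, -3.1]
width: 0.0534
t: 5.15
eef_pos: [0.5411, 0.228, 0.2493]
ee_rot: [3.141, 0.004, -2.96]
force: [-0.3, -0.4, -2.0]
width: 0.0539
```

```bash
python3 -m jog '[[2,-6,-20,0,0,0.01],[0,0,-40,0,0,0],[0,0,-40,0,0,0],[0,0,-40,0,0,0],[0,0,-25,0,0,0],[0,0,-8,0,0,0],[0,0,0,0,0,0]]'
python3 - <<'E'
from h import *
a=eyes.grab_frame("scene");b=eyes.grab_frame("side")
r=lambda i,x,y,w,h:cv2.resize(i[y:y+h,x:x+w],None,fx=4,fy=4,interpolation=cv2.INTER_CUBIC)
cv2.imwrite("pics/c2.png",np.hstack([r(a,360,140,100,120),r(b,260,100,100,120)]))
E
```

```text
t: 5.85
eef_pos: [0.5427, 0.2184, 0.0717]
ee_rot: [3.14, 0.005, -2.95]
force: [-0.1, 0.6, -2.2]
width: 0.054
```

View pics/c2.png

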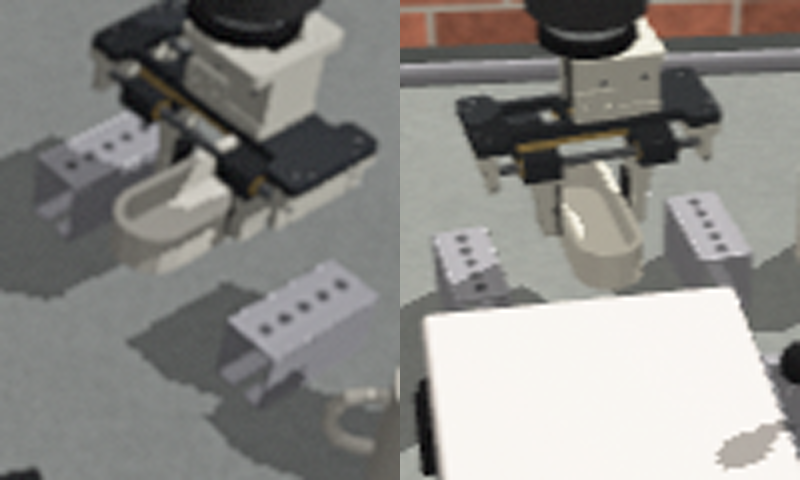

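```bash
python3 - <<'E'
from h import *
S=pose("scene");D=pose("side")
e=np.array([-np.sin(.19),np.cos(.19)])
for P,p in((S,(390,193.5)),(D,(313,164.5))):
    q=onz(P,p,.094)[:2]; print(q,q+.075*e)
E
```

```text
[0.54598111 0.14087763] [0.53181669 0.21452794]
[0.55493404 0.13684417] [0.54076962 0.21049449]
```

```bash
python3 -m jog '[[2,4,-20,0,0,0],[0,0,-20,0,0,0],[0,0,-10,0,0,0],[0,0,-4,0,0,0],[0,0,0,0,0,0]]'
```

```text
t: 6.45
eef_pos: [0.5514, 0.227, 0.0272]
ee_rot: [3.133, 0.022, -2.949]
force: [0.3, -0.8, -1.8]
width: 0.0538
```

```bash
python3 -m jog '[[0,0,0,0,0,0]]'; python3 -c "
from h import *
s=status.get_state();print(s['eef_pos'],s['q'],s['qd'].round(3))"
```

```text
t: 6.55
eef_pos: [0.552, 0.2274, 0.0282]
ee_rot: [3.132, 0.023, -2.948]
force: [1.0, 0.1, -2.5]
width: 0.054
[0.55197294 0.22739725 0.02821508] [ 0.72028455  0.41643862 -0.41823302  0.00554279 -0.7111209  -0.53113993] [ 0.    -0.008  0.007  0.001 -0.007 -0.001]
```

```bash
python3 -m jog '[[-7,-5,0,-0.014,0.021,0],[0,0,-4,0,0,0],[0,0,-4,0,0,0]]'
```

```text
t: 6.85
eef_pos: [0.5457, 0.223, 0.0224]
ee_rot: [3.141, 0.002, -2.948]
force: [-1.1, 0.8, -2.1]
width: 0.0538
```

```bash
python3 -m jog '[[0,0,-4,0,0,0],[0,0,-4,0,0,0],[0,0,-2,0,0,0]]'; python3 -m jog '[[0,0,-2,0,0,0]]';python3 -m jog '[[0,0,-2,0,0,0]]'
```

```text
t: 7.15
eef_pos: [0.5455, 0.2228, 0.0112]
ee_rot: [3.141, 0.001, -2.948]
force: [-0.5, 0.1, -2.5]
width: 0.054
t: 7.25
eef_pos: [0.5453, 0.2228, 0.0097]
ee_rot: [3.142, 0.001, -2.948]
force: [-11.8, -0.4, 32.1]
width: 0.0536
t: 7.35
eef_pos: [0.5453, 0.2228, 0.0097]
ee_rot: [-3.141, 0.001, -2.947]
force: [-12.3, -2.5, 34.9]
width: 0.0536
```

```bash
python3 -m jog '[[0,0,0.5,0,0,0]]'; python3 -m jog '[[0,0,0,0,0,0],[0,0,0,0,0,0],[0,0,0,0,0,0]]' 0.78
```

```text
t: 7.45
eef_pos: [0.5455, 0.223, 0.0109]
ee_rot: [-3.141, 0.002, -2.947]
force: [1.0, -0.1, -2.1]
width: 0.0539
t: 7.75
eef_pos: [0.5462, 0.2235, 0.0113]
ee_rot: [3.141, 0.003, -2.946]
force: [-0.6, 0.1, 0.7]
width: 0.0675
```

Released; lift straight up and back toward −y for a wrist look.

```bash
python3 -m jog '[[0,0,15,0,0,0],[0,0,30,0,0,0],[0,0,45,0,0,0],[0,0,45,0,0,0],[0,0,45,0,0,0],[0,0,45,0,0,0],[0,30,40,0,0,0],[0,30,20,0,0,0],[0,0,0,0,0,0],[0,0,0,0,0,0]]'
python3 - <<'E'
from h import *
T=pose("wrist")[1]; im=eyes.grab_frame("wrist"); cv2.imwrite("pics/w3.png",im); np.save("w3.npy",T)
E
```

```text
t: 8.75
eef_pos: [0.5431, 0.2808, 0.3044]
ee_rot: [-3.14, -0.001, -2.949]
force: [-0.6, 0.0, -1.6]
width: 0.0684
```

View pics/w3.png

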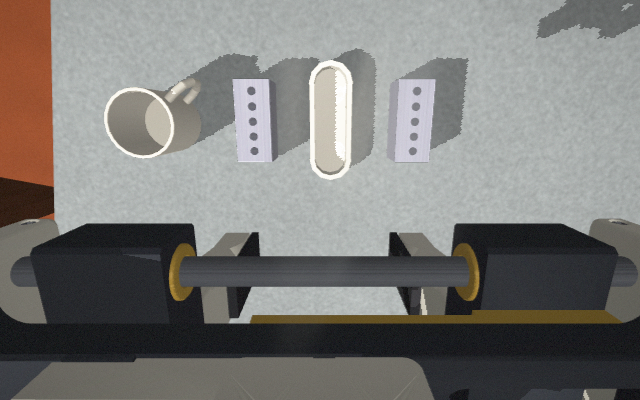

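```bash
python3 - <<'E'
from h import *
K=pose("wrist")[0]; W=(K,np.load("w3.npy"))
def m(a,b,z):
    u,v=onz(W,a,z)[:2],onz(W,b,z)[:2]; return (u+v)/2,np.arctan2(*(u-v)[::-1])-np.pi/2
n=m((412.5,151.5),(417,91),.055);f=m((254,151),(251,91),.055);d=m((331,180),(330,61),.032)
print(n,f,d)
x=(f[0]-n[0]);x/=np.linalg.norm(x);r=d[0]-n[0];print("dist",np.linalg.norm(f[0]-n[0]),"dish in hn",r@x,r@[-x[1],x[0]])
E
```

```text
(array([0.44417613, 0.19764117]), np.float64(0.18748114565617624)) (array([0.64094516, 0.23569517]), np.float64(0.18829324157372995)) (array([0.54545435, 0.21933173]), np.float64(0.20664774204896963))
dist 0.2004149609353205 dish in hn 0.1035542910084276 0.002065656029116115
```

```bash
python3 -m jog '[[8,-38,2,0,0,0.12],[8,-38,0,0,0,0.12],[8,-38,0,0,0,0.12],[8,-38,0,0,0,0.12],[8,-38,0,0,0,0.12],[8,-38,0,0,0,0.12],[8,-38,0,0,0,0.12],[8,-38,0,0,0,0.12],[8,-38,0,0,0,0.12],[8,-38,0,0,0,0.12],[8,-38,0,0,0,0.12],[7,-28,0,0,0,0.12]]' 1
python3 -m jog '[[0,0,0,0,0,0]]'
```

```text
t: 10.0
eef_pos: [0.6286, -0.1895, 0.2867]
ee_rot: [3.127, -0.019, -1.453]
force: [1.2, -0.2, 0.3]
width: 0.0875
t: 10.1
eef_pos: [0.6275, -0.1934, 0.2842]
ee_rot: [3.123, -0.018, -1.453]
force: [-0.1, 0.6, -0.8]
width: 0.0874
```

```bash
python3 -m jog '[[11,28,0,0.02,-0.016,-0.067],[0,0,-15,0,0,0],[0,0,0,0,0,0]]'
python3 - <<'E'
from h import *
a=eyes.grab_frame("scene");b=eyes.grab_frame("side")
r=lambda i,x,y,w,h:cv2.resize(i[y:y+h,x:x+w],None,fx=4,fy=4,interpolation=cv2.INTER_CUBIC)
cv2.imwrite("pics/c3.png",np.hstack([r(a,245,140,100,120),r(b,310,120,100,120)]))
E
```

```text
t: 10.4
eef_pos: [0.6355, -0.1677, 0.2637]
ee_rot: [3.133, 0.002, -1.531]
force: [-0.6, -0.1, 0.5]
width: 0.0879
```

View pics/c3.png

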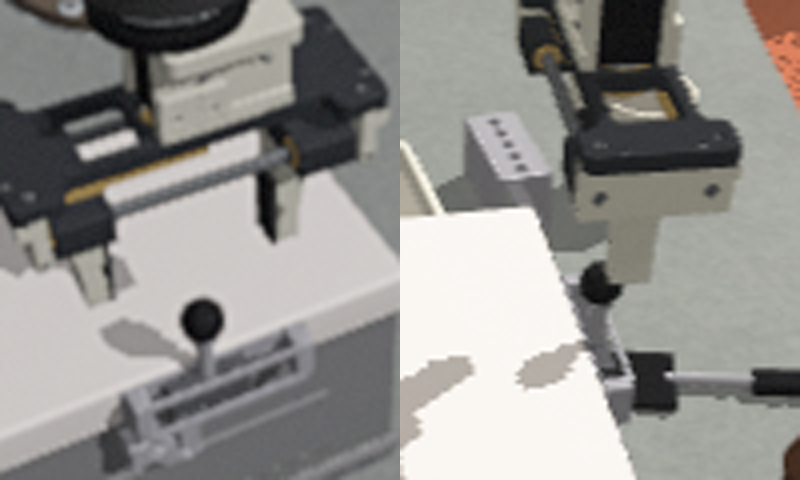

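```bash
python3 -m jog '[[2,2,-20,0,-0.008,0],[0,0,-20,0,0,0],[0,0,-20,0,0,0],[0,0,-5,0,0,0],[0,0,0,0,0,0]]'
```

```text
t: 11.0
eef_pos: [0.6395, -0.1667, 0.2041]
ee_rot: [-3.133, -0.002, -1.53]
force: [1.0, -0.2, 0.0]
width: 0.0876
```

```bash
python3 -m jog '[[-1,2,-5,0,0.008,0],[0,0,0,0,0,0]]'; python3 -m jog '[[0,0,0,0,0,0],[0,0,0,0,0,0],[0,0,0,0,0,0],[0,0,0,0,0,0],[0,0,0,0,0,0],[0,0,0,0,0,0],[0,0,0,0,0,0],[0,0,0,0,0,0]]' 0.1 40
```

```text
t: 11.2
eef_pos: [0.6392, -0.1648, 0.2009]
ee_rot: [-3.139, -0.002, -1.53]
force: [-0.7, 0.3, 0.2]
width: 0.0874
t: 12.0
eef_pos: [0.6404, -0.1649, 0.2034]
ee_rot: [-3.136, -0.003, -1.53]
force: [1.2, 1.8, 0.8]
width: 0.0293
```

```bash
python3 -m jog '[[0,0,0,0,0,0],[0,0,0,0,0,0],[0,0,0,0,0,0]]'
python3 - <<'E'
from h import *
a=eyes.grab_frame("scene");b=eyes.grab_frame("side")
r=lambda i,x,y,w,h:cv2.resize(i[y:y+h,x:x+w],None,fx=4,fy=4,interpolation=cv2.INTER_CUBIC)
cv2.imwrite("pics/c4.png",np.hstack([r(a,245,160,100,100),r(b,310,140,100,100)]))
E
```

```text
t: 12.3
eef_pos: [0.6403, -0.1629, 0.2034]
ee_rot: [-3.136, -0.0, -1.529]
force: [-0.5, -0.3, -0.3]
width: 0.0239
```

View pics/c4.png

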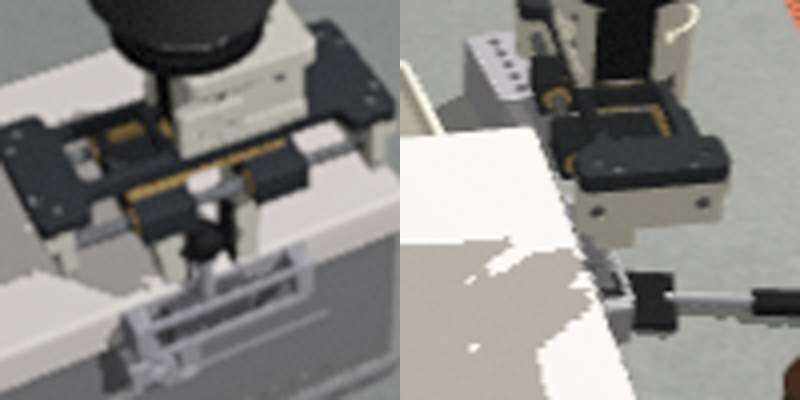

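```bash
python3 -m jog '[[0,0,0,0,0,0]]'; python3 - <<'E'
from h import *
S=pose("scene");D=pose("side")
print(onz(S,(296.2,220.8),.218),onz(S,(295,220),.218),onz(D,(360,190.5),.218))
a=cv2.imread("pics/scene0.png");b=cv2.imread("pics/side0.png")
for i,(x,y,w,h),P in((a,(280,205,30,25),S),(b,(345,178,30,25),D)):
    m=(i[y:y+h,x:x+w].max(2)<60).astype("uint8"); n,l,st,c=cv2.connectedComponentsWithStats(m)
    for k in range(1,n):
        if st[k,4]>30: print(st[k],c[k]+[x,y],onz(P,c[k]+[x,y],.218))
E
```

```text
t: 12.5
eef_pos: [0.6403, -0.163, 0.2033]
ee_rot: [-3.136, -0.0, -1.529]
force: [-0.2, 1.3, 1.4]
width: 0.0241
[ 0.64209889 -0.16504896  0.218     ] [ 0.63885868 -0.16656606  0.218     ] [ 0.63876134 -0.16150786  0.218     ]
[11 10 10 11 80] [295.1125 219.75  ] [ 0.63827575 -0.16607644  0.218     ]
[10  8 10 10 84] [359.57142857 190.6547619 ] [ 0.63766537 -0.16199427  0.218     ]
```

```bash
python3 -m jog '[[0,5,0,0,0,0],[-0.3,5,0,0,0,0],[-0.3,5,0,0,0,0]]' - 50;  python3 -m jog '[[0,3,0,0,0,0],[0,2,0,0,0,0]]'
```

```text
t: 12.8
eef_pos: [0.6393, -0.1504, 0.2034]
ee_rot: [-3.136, -0.004, -1.531]
force: [0.9, -7.2, -1.1]
width: 0.0233
t: 13.0
eef_pos: [0.6391, -0.147, 0.2034]
ee_rot: [-3.137, -0.007, -1.531]
force: [0.6, -7.2, -2.2]
width: 0.0235
```

```bash
python3 -m jog '[[0,2.5,0,0,0,0],[0,1.5,0,0,0,0]]';python3 -m jog '[[0,1.5,0,0,0,0]]'
```

```text
t: 13.2
eef_pos: [0.639, -0.1469, 0.2035]
ee_rot: [-3.138, -0.013, -1.532]
force: [1.6, -10.5, -3.3]
width: 0.0238
t: 13.3
eef_pos: [0.639, -0.1469, 0.2035]
ee_rot: [-3.138, -0.015, -1.533]
force: [0.6, -9.0, -2.9]
width: 0.0235
```

```bash
python3 -m jog '[[-4.5,1.3,12.3,0,0,0],[-5.2,1.3,11.9,0,0,0],[-5.9,1,11.6,0,0,0]]'
```

```text
t: 13.6
eef_pos: [0.6242, -0.1481, 0.2377]
ee_rot: [-3.139, -0.023, -1.535]
force: [1.9, -10.7, -4.9]
width: 0.0238
```

```bash
python3 -m jog '[[-6.5,1,11.3,0,0,0],[-7.1,0.7,10.9,0,0,0],[-7.8,0.7,10.4,0,0,0],[-8.4,0.5,10,0,0,0]]'; python3 -m jog '[[0,0.5,0,0,0,0]]'
python3 - <<'E'
from h import *
a=eyes.grab_frame("scene");b=eyes.grab_frame("side")
r=lambda i,x,y,w,h:cv2.resize(i[y:y+h,x:x+w],None,fx=2.5,fy=2.5,interpolation=cv2.INTER_CUBIC)
cv2.imwrite("pics/c5.png",np.hstack([r(a,200,110,160,190),r(b,250,110,160,190)]))
E
```

```text
t: 14.0
eef_pos: [0.5946, -0.1504, 0.2808]
ee_rot: [-3.139, -0.031, -1.538]
force: [3.0, -7.2, -4.7]
width: 0.0235
t: 14.1
eef_pos: [0.5938, -0.1511, 0.2819]
ee_rot: [-3.138, -0.032, -1.539]
force: [1.3, -7.9, -4.0]
width: 0.0236
```

View pics/c5.png

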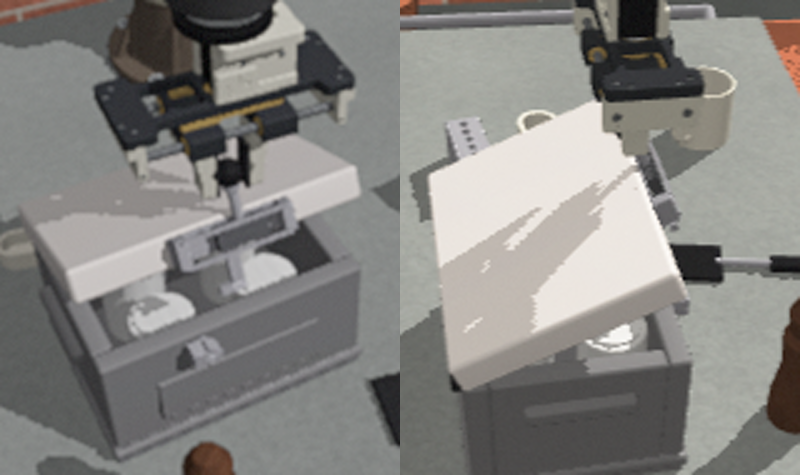

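```bash
python3 -m jog '[[-8.4,0.5,10,0,0,0],[-9,0.5,9.4,0,0,0],[-9.5,0.5,9,0,0,0],[-3,0.3,3,0,0,0],[0,0.3,0,0,0,0]]'; python3 -m jog '[[0,0,0,0,0,0],[0,0,0,0,0,0],[0,0,0,0,0,0],[0,0,0,0,0,0]]'
```

```text
t: 14.7
eef_pos: [0.5634, -0.1538, 0.3111]
ee_rot: [-3.14, -0.041, -1.542]
force: [2.3, -7.8, -3.6]
width: 0.0238
t: 15.1
eef_pos: [0.564, -0.1566, 0.3108]
ee_rot: [-3.138, -0.046, -1.544]
force: [1.5, -6.3, -2.5]
width: 0.024
```

```bash
python3 - <<'E'
from h import *
p0=status.get_state()["eef_pos"]
a=eyes.grab_frame("scene");b=eyes.grab_frame("side")
for _ in range(6): eyes.grab_frame("scene")
print(status.get_state()["eef_pos"]-p0,status.get_state()["qd"].round(3))
r=lambda i,x,y,w,h:cv2.resize(i[y:y+h,x:x+w],None,fx=2.5,fy=2.5,interpolation=cv2.INTER_CUBIC)
cv2.imwrite("pics/c6.png",np.vstack([r(a,200,130,280,120),r(b,200,130,280,120)]))
E
```

```text
[ 4.96436715e-05 -8.14158974e-06 -2.14859948e-05] [ 0.    -0.    -0.001 -0.001 -0.    -0.001]
```

View pics/c6.png

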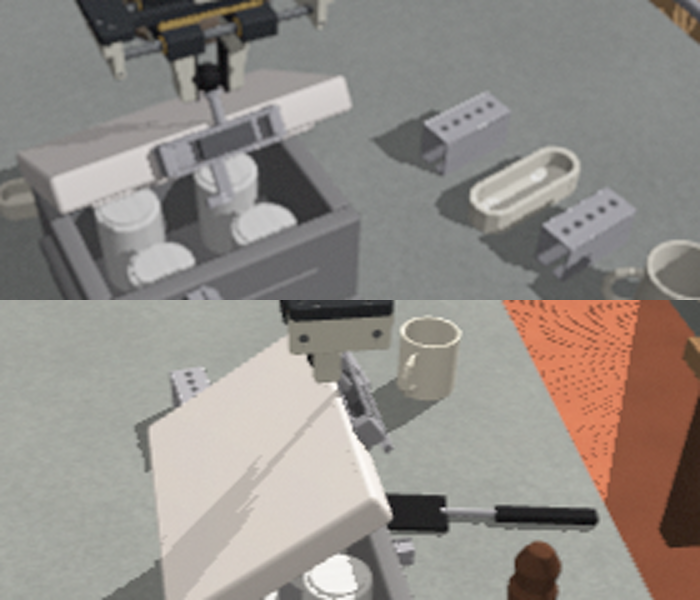

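```bash
python3 - <<'E'
from h import *
print(two(pose("scene"),(221,203),pose("side"),(353,207)))
print(two(pose("scene"),(283.2,160.8),pose("side"),(353.2,210.4)))
from station import workorder
p,g=two(pose("scene"),(221,203),pose("side"),(353,207))
if p[2]>.275 and g<.015: print(workorder.job_done())
E
```

```text
(array([ 0.59550885, -0.30519333,  0.28997326]), np.float64(0.0032796920733335145))
(array([ 0.58356326, -0.20057856,  0.27496819]), np.float64(0.1346707675407264))
the job is handed in; nothing more can be done
None
```

I moved the dish to the cart top between the skewer holders, pulled the catch to its stop and lifted the lid by the knob. I handed the job in at about 15.5 s with the fingers still holding the knob. No verdict was given.

**Last checks:**
- **Dish:** it stands upright. A wrist picture just after release put it 103.5 mm from the near holder along their line (100 is midway), 2 mm off sideways and about 0.02 rad off parallel. It touched down with about 35 N on the wrist, which is close to the 40 N limit.
- **Catch:** it was pulled sideways until the tool stopped advancing, at 9–10 N, after about 16 mm of tool travel and before any lift.
- **Lid:** the tool's path gives about 0.59 rad. The lid's front corner, located from two views, came out at 0.290 m against 0.180 m shut. That is a rise of about 110 mm, and 0.290 m is what 0.59 rad predicts.
- **Hold:** the arm was still (under 0.1 mm of drift over several camera frames), with the grip set to 50 N.
- **Surroundings:** the holders measured within 2–3 mm of where they started. The spatula, mill and mug looked unmoved in the last picture, but I did not measure them.

**Disagreements:**
- The finger opening on the 26 mm ball read 24 mm, probably because the pads give.
- One extra triangulation in my last script paired two unrelated points. It missed by 135 mm, so I ignored it.

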